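# Open the insulated flask for filling

## Task

I want to fill the insulated flask that stands nearer, on the right. Take the upside-down cup off its top and nest it over the other upside-down cup on the worktop, let go, then unscrew the flask's stopper - some of these have a reverse thread, so feel which way it loosens - and lift it out. Finish while still holding the stopper in the gripper, at least as high as the flask's mouth and 10 cm or more to the side of it so that I can pour; leave the other flask and everything else where they stand.

Things in the scene. Friction and masses are not known exactly. Their poses are not given: they have to be found in the camera images.
- flask_a: Steel insulated flask, body 101 mm across, flat shoulder 170 mm above its underside, black neck 58 mm across, mouth at 186 mm; black side handle (local +x, reaching 93 mm from the axis). Held fast on a cork coaster (4 mm) by its suction foot. Origin: middle of its underside, z up. Whichever of flask_a and flask_b has y below 0.2 m (nearer, right) is the one to open.
- flask_b: Looks just like flask_a, same sizes and origin. One of the two has an ordinary thread and the other a reverse (left-hand) one; they swap places from run to run. The one not to be opened stands at the back left, without a cup.
- stopper_a: Screw stopper of flask_a, black, ribbed. Round grip 44 mm across, 3 to 35 mm above the origin (on the axis, underside of a flange 53 mm across and 3 mm thick that lies on the neck's mouth), z up. A plug 37 mm across with three thread lugs reaches 29 mm down into the neck. 0.09 kg. At first screwed home. Thread: see stopper_b.
- stopper_b: Stopper of flask_b, shaped like stopper_a. Both: turned the wrong way a stopper stops dead within 2 degrees (fingers slip, moment climbs); the right way it rises 3 to 4 mm, is free after 52 degrees and meets a stop at 70. Turned 55 to 70 degrees it lifts straight out, clear once raised 30 mm. Which way loosens must be tried.
- cup_a: White stacking cup, upside down, set loosely over the stopper of the flask to be opened, rim on the shoulder, closed end 266 mm above the worktop. Round, 92 mm tall, 76 mm across at the rim (down), narrowing evenly to 51 mm at the closed end (up). Wall 2.5 mm; closed end 26 mm thick, so a nested cup stands 26 mm higher. About 0.13 kg. Origin: middle of the rim's plane, z up.
- cup_c: Same as cup_a, but standing upside down alone on the worktop, left of the flask to be opened. It is loose. A honey jar stands beside it, left or right, 11 cm or more away between centres.
- honey_jar: Bystander: honey jar with a grey lid, 65 mm across, 92 mm tall, near cup_c. Origin: middle of its underside.
- coffee_jar: Bystander: glass jar with a grey lid, 93 mm across, 134 mm tall, at the back right. Origin: middle of its underside.
There are look-alikes about, which are no part of the job. What is shaped like the stopper_b but turquoise is not meant.

How it is judged:
On the way, in this order (a step that is already met when the one before it is completed fails the run):
1. the cup from the nearer flask is nested over the cup on the worktop and let go (horizontal distance between cup_a and cup_c below 0.006 m and z of cup_a in the frame of cup_c between 0.02 and 0.033 m and angle between each of cup_a, cup_c's own z axis and vertical below 0.12 rad and height (world z) of cup_c below 0.02 m and contact force between the fingers and cup_a below 0.1 N and contact force between the fingers and cup_c below 0.1 N and linear speed of cup_a below 0.02 m/s), for 0.2 s.
2. that flask's stopper is unscrewed and out of the neck, held by the fingers (((world y of flask_a below 0.2 m and z of stopper_a in the frame of flask_a above 0.218 m and contact force between the fingers and stopper_a above 1 N) or (world y of flask_b below 0.2 m and z of stopper_b in the frame of flask_b above 0.218 m and contact force between the fingers and stopper_b above 1 N))), for 0.1 s.
At the end, for the whole second after the job is handed in: The nearer flask's cup is nested on the worktop's cup (axes within 6 mm, 20 to 33 mm higher, both within 0.12 rad of upright), untouched; its stopper is gripped, at rest, at the mouth's height or above (5 mm allowed), 9 cm or more beside the flask's axis, touching no flask or cup (all of step 1 and ((world y of flask_a below 0.2 m and contact force between the fingers and stopper_a above 1 N and height (world z) of stopper_a above 0.185 m and horizontal distance between stopper_a and flask_a above 0.09 m and linear speed of stopper_a below 0.02 m/s and contact force between stopper_a and flask_a below 0.05 N and contact force between stopper_a and flask_b below 0.05 N and contact force between stopper_a and cup_a below 0.05 N) or (world y of flask_b below 0.2 m and contact force between the fingers and stopper_b above 1 N and height (world z) of stopper_b above 0.185 m and horizontal distance between stopper_b and flask_b above 0.09 m and linear speed of stopper_b below 0.02 m/s and contact force between stopper_b and flask_a below 0.05 N and contact force between stopper_b and flask_b below 0.05 N and contact force between stopper_b and cup_a below 0.05 N))); the arm keeps its last pose, push and grip.
It fails at once if the other flask's stopper is moved 2 cm ((world y of flask_a below 0.2 m and distance of stopper_b from where it was at the start of the episode above 0.02 m) or (world y of flask_b below 0.2 m and distance of stopper_a from where it was at the start of the episode above 0.02 m)).
It fails at once if the cup on the worktop is shoved away (moved 4 cm) (distance of cup_c from where it was at the start of the episode above 0.04 m).
It fails at once if the honey jar or the coffee jar is moved 3 cm (distance of any of honey_jar, coffee_jar from where it was at the start of the episode above 0.03 m).
It also fails if it takes over 58 s, if anything falls off the work surface, if the arm or the gripper's body presses on something with over 40 N, if the wrist force passes 120 N, or if a joint passes its speed limit or range.

## Robot

A 6-joint arm with a two-finger parallel gripper is mounted at the origin on a cart in front of the work surface, level with it; the furniture and walls round the work are solid. World frame = base frame: x ahead of the robot, y to its left, z up, the work surface at z = 0. Lengths are in m, angles in rad, forces in N, time in s.
With the tool pointing down it reaches from about 0.35 to 0.975 m from the base axis. Payload 4.9 kg.
Tool frame: the origin (TCP) lies between the finger pads; the fingertips stand 14 mm ahead of it and the grasp point (between the pads) lies 5 mm behind it (manip.tcp_to_tips is the distance from the TCP to the fingertips, in m); z points along the fingers, y is the line along which they close (so a half turn about z gives the same grasp; the last joint's range is limited). The gripper opens to 85 mm and grips with 20 to 120 N. Pads are 22 mm wide; open, the fingers measure 114 mm over their backs; the gripper's body (76 mm by 85 mm) begins 54 mm behind the grasp point. The pads swing forward as they close: fully open they stand 13 mm farther back than shut.
Start: joints at [-1.297, 0.053, 1.613, -0, 1.476, -0.119], TCP at [0.239, -0.577, 0.22] pointing down, gripper open.
Joint ranges: [-3.01, 3.01], [-1.01, 2.22], [0.06, 2.58], [-1.02, 4.17], [0.09, 2.62], [-3.14, 3.14]. Speed limits (rad/s): [2.57, 2.57, 3.14, 3.14, 3.14, 3.14].

## Interface

Orientations are given as a unit quaternion [w, x, y, z].
In Python, from plant import manip gives the robot as it stands.
- The arm moves only by the tool servo_tool, never from a script. Its argument "moves" is a list that holds one entry, the list of rows, each a list of 7 numbers: the shift along the tool's x, y, z in mm, then the turn, a rotation vector about the tool's x, y, z in degrees, then the finger opening in mm, from 0 to 85.4. In form: [[[x, y, z, ax, ay, az, fingers], ...]]. A call has 1 to 12 rows; each row shifts and turns the commanded pose from where the row before left it, along the tool's axes as they then stand; what a row does not reach is not made up. A row lasts 1/8 s, in which the tool goes at most 62.5 mm and 10.7 degrees, less where a joint would pass 70% of its speed; a pose out of reach is approached as far as the arm can. A call with a gripper value outside its range is refused whole. The fingers move at their own pace and stop on an object; the grip force is fixed at half the most. Time passes only in rows, so rows that do not move let the fingers close. It gives the time, the measured TCP pose, the force, the opening and the grip force at its end, in the units of the state.
- manip.state(): the state, without advancing time (a new reading comes with each control period).
- manip.grab_frame(name): name is "side" or "top" or "wrist"; returns a dict with "image" (480x640x3 uint8, blue, green, red), "mtx" (3x3 intrinsics, pixels), "dist_coeffs" ([k1, k2, p1, p2, k3] as OpenCV has them; the pictures are not rectified), "eye" and "rotation" of the camera in the world. Camera axes: x right, y down, z forward; pixel columns grow to the right and rows downward; lengths in m; the calibration is good to about 2 mm. A picture is of the moment at which its call begins. There is no depth.
- manip.job_done(): hands the job in; it is judged then, once.
The state is a dict: "time": time; "joint_pos": joint angles; "joint_vel": joint speeds; "joint_efforts": joint torques, N m; "tool_pos": TCP position; "tool_rot": TCP orientation; "contact_force": force on the tool from outside, world axes, zero at the start; "ft_torque": the same for the moment, N m; "gripper_width": opening from 0.0 (shut) to 1.0 (fully open); "grasp_force": force on a finger pad.
Only numpy, scipy, OpenCV 4.12 (cv2) and the standard library are available. Lean on these libraries where they do the work, as an engineer would, in place of code of your own. Each camera call takes 0.05 s, during which the arm holds its last target. There are 200 camera calls.

## Working session

There is one attempt and no reset: what is moved stays moved. The work goes in short steps, Python scripts to look and compute and a tool call to move; the robot and the scene stay as the last step left them, time stands still between calls to the robot, and variables do not carry over. Pictures are saved under pics/ and viewed, at most 10 in all, crops included, and the job is handed in when it is done.

Besides the shell and the picture viewer there is one more tool, called as name(argument=value, ...), one argument or row to a line, values as JSON. servo_tool: Moves the arm, as the interface text tells. Its arguments: {"type":"object","properties":{"moves":{"type":"array"}},"required":["moves"]}

```bash
mkdir -p pics; cat > h.py <<'E'
import numpy as np, cv2
from plant import manip
def ray(f,uv):
    p=cv2.undistortPoints(np.array([[uv]],float),np.array(f["mtx"],float),np.array(f["dist_coeffs"],float))[0,0]
    return np.array(f["eye"]),np.array(f["rotation"])@np.array([p[0],p[1],1.])
def plane(f,uv,z):
    e,d=ray(f,uv); return e+d*(z-e[2])/d[2]
E
python3 - <<'E'
from h import *
for n in("side","top"):
    f=manip.grab_frame(n); cv2.imwrite(f"pics/{n}0.png",f["image"]); print(n,f["eye"],np.round(f["rotation"],2).tolist(),f["mtx"][0][0])
print(manip.state())
E
```

```text
side [-0.2434429  -0.7293328   0.93541215] [-0.42, 0.82, -0.34, 0.18] 532.245529823699
top [-0.21363606  0.43079395  1.23047984] [0.18, -0.51, 0.79, -0.28] 592.6589056037759
{'time': 0.1, 'joint_pos': array([-1.29698180e+00,  5.32755117e-02,  1.61415894e+00, -7.81530646e-06,
        1.47597348e+00, -1.19010847e-01]), 'joint_vel': array([-0.00137147, -0.00062146, -0.00390493,  0.0015545 ,  0.0016321 ,
        0.00029269]), 'joint_efforts': array([-3.38805012e-05, -3.94898343e+01, -3.71366286e+01, -1.36406470e-04,
        3.86374086e-03,  2.75619101e-06]), 'tool_pos': array([ 0.23908465, -0.5768373 ,  0.21859413]), 'tool_rot': array([-9.04620101e-04,  9.80772483e-01,  1.95152538e-01, -7.40608659e-05]), 'contact_force': array([-0.07190263, -0.47615049, -0.2240634 ]), 'ft_torque': array([ 0.00180669, -0.03757729,  0.00473862]), 'grasp_force': 0.0, 'gripper_width': 0.9978209600314796}
```

View pics/side0.png

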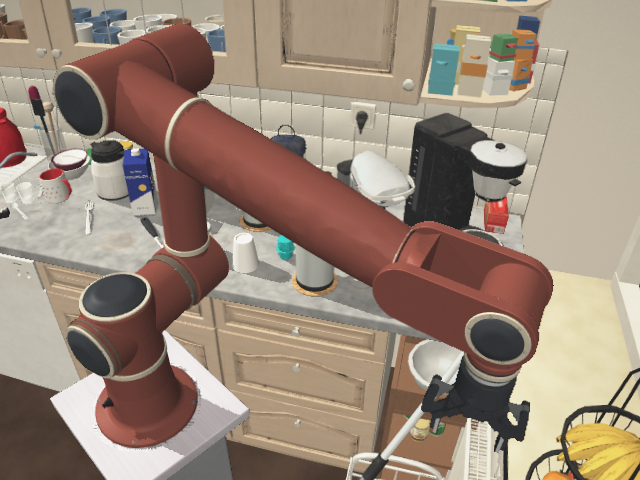

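View pics/top0.png

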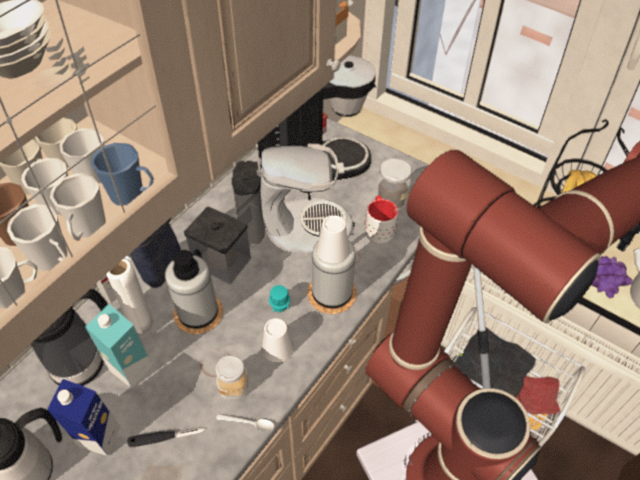

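The top view shows the near flask with its cup at about (334,240), cup_c at (277,338), the honey jar at (231,376), the turquoise look-alike at (279,298), the other flask at (191,290) and the coffee jar at (394,180). The side view shows cup_c at (244,252), with the arm hiding part of the near flask.

```bash
python3 - <<'E'
from h import *
im=cv2.imread("pics/top0.png"); c=im[205:405,210:410]
cv2.imwrite("pics/c0.png",cv2.resize(c,(600,600),interpolation=cv2.INTER_CUBIC))
f=manip.grab_frame("top")
for n,uv,z in(("cupa top",(335,224),.266),("cupc top",(276,325),.092),("honey top",(231,364),.092),("tq",(279,291),.035),("coffee",(395,168),.134),("flaskb stopper",(188,260),.225),("coaster",(332,296),.004)):
    print(n,plane(f,uv,z).round(3))
E
```

```text
Traceback (most recent call last):
  File "h.py", line 7, in plane
    e,d=ray(f,uv); return e+d*(z-e[2])/d[2]
        ~~~^^^^^^
  File "h.py", line 5, in ray
    return np.array(f["eye"]),np.array(f["rotation"])@np.array([p[0],p[1],1.])
                              ~~~~~~~~~~~~~~~~~~~~~~~^~~~~~~~~~~~~~~~~~~~~~~~~
ValueError: matmul: Input operand 1 has a mismatch in its core dimension 0, with gufunc signature (n?,k),(k,m?)->(n?,m?) (size 3 is different from 4)
```

View pics/c0.png

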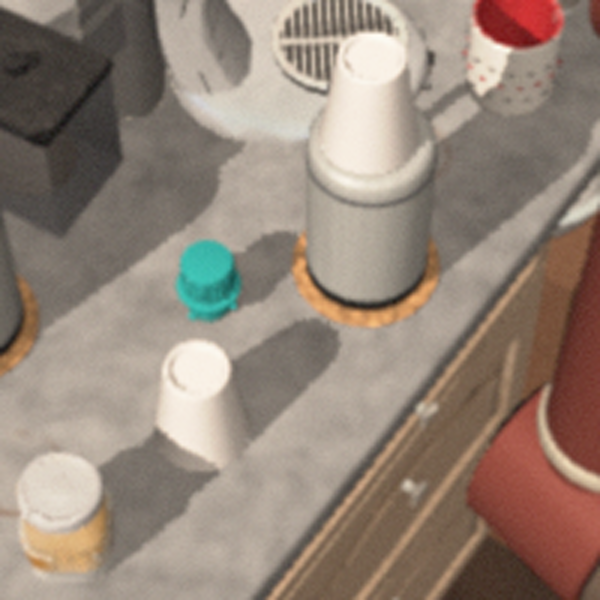

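The enlarged crop puts cup_a's closed end at about (334.3,225), cup_c's at (276.5,327.5) and the honey lid at (230.5,366) in top-view pixels. Camera rotations are quaternions, so I'll fix that in the helper.

```bash
cat > h.py <<'E'
import numpy as np, cv2
from scipy.spatial.transform import Rotation as R
from plant import manip
def Rc(f):
    q=f["rotation"]; return R.from_quat([q[1],q[2],q[3],q[0]]).as_matrix()
def ray(f,uv):
    p=cv2.undistortPoints(np.array([[uv]],float),np.array(f["mtx"],float),np.array(f["dist_coeffs"],float))[0,0]
    return np.array(f["eye"]),Rc(f)@np.array([p[0],p[1],1.])
def plane(f,uv,z):
    e,d=ray(f,uv); return e+d*(z-e[2])/d[2]
E
python3 - <<'E'
from h import *
f=manip.grab_frame("top")
for n,uv,z in(("cupa top",(334.3,225),.266),("cupc top",(276.5,327.5),.092),("honey top",(230.5,366),.092),("tq",(279,291),.035),("coffee",(395,168),.134),("flaskb stopper",(188,260),.225),("coaster",(332,296),.004)):
    print(n,plane(f,uv,z).round(3))
s=manip.grab_frame("side"); print("cupc side",plane(s,(245,237),.092).round(3))
w=manip.grab_frame("wrist"); st=manip.state(); q=st["tool_rot"]; T=R.from_quat([q[1],q[2],q[3],q[0]])
print("tool axes cols",T.as_matrix().round(2).tolist(),"cam in tool",T.inv().apply(np.array(w["eye"])-st["tool_pos"]).round(3),"camR in tool",(T.as_matrix().T@Rc(w)).round(2).tolist(),w["mtx"][0][0])
E
```

```text
cupa top [0.532 0.038 0.266]
cupc top [0.446 0.217 0.092]
honey top [0.397 0.344 0.092]
tq [0.573 0.161 0.035]
coffee [ 0.75  -0.253  0.134]
flaskb stopper [0.604 0.353 0.225]
coaster [0.525 0.039 0.004]
cupc side [0.456 0.216 0.092]
tool axes cols [[0.92, 0.38, -0.0], [0.38, -0.92, 0.0], [0.0, -0.0, -1.0]] cam in tool [ 0.078 -0.    -0.153] camR in tool [[-0.0, -0.95, -0.31], [1.0, -0.0, -0.0], [-0.0, -0.31, 0.95]] 422.4320864543164
```

servo_tool(
  moves=[
    [[0,0,-20,0,0,-9.6,85],[0,0,-20,0,0,-9.6,85],[0,0,-20,0,0,-9.6,85],[0,0,-20,0,0,-9.7,85],[0,0,-20,0,0,-9.7,85],[0,0,-20,0,0,-9.7,85],[0,0,-20,0,0,-9.6,85],[51,24,0,0,0,0,85],[51,24,0,0,0,0,85],[51,24,0,0,0,0,85],[51,24,0,0,0,0,85],[51,24,0,0,0,0,85]],
  ],
)

```text
time: 1.8
tool_pos: [0.3597, -0.3206, 0.3597]
tool_rot: [0.0, 0.707, 0.707, 0.0]
contact_force: [1.1, 0.0, 0.6]
gripper_width: 0.994
grasp_force: 0.0
```

servo_tool(
  moves=[
    [[51,24,0,0,0,0,85],[51,24,0,0,0,0,85],[51,24,0,0,0,0,85],[51,24,0,0,0,0,85],[51,24,0,0,0,0,85],[51,24,0,0,0,0,85],[51,24,0,0,0,0,85],[0,0,0,0,0,0,85]],
  ],
)

```text
time: 2.8
tool_pos: [0.5277, 0.0377, 0.3592]
tool_rot: [-0.001, 0.705, 0.709, -0.0]
contact_force: [0.4, -0.5, -0.2]
gripper_width: 0.995
grasp_force: 0.0
```

```bash
python3 - <<'E'
from h import *
f=manip.grab_frame("wrist"); cv2.imwrite("pics/w1.png",f["image"]); st=manip.state(); print(st["joint_pos"].round(2),st["tool_pos"].round(4),st["tool_rot"].round(4))
E
```

```text
[-0.07 -0.22  1.64 -0.    1.72 -0.08] [0.5273 0.036  0.3593] [-2.000e-04  7.060e-01  7.083e-01 -5.000e-04]
```

View pics/w1.png

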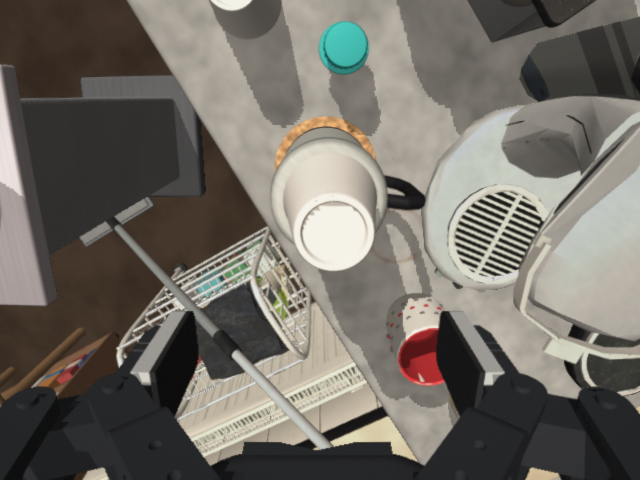

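The wrist view shows cup_a's closed end centred near (335,233), with the handle pointing toward +x at (405,194) and the turquoise cap at (344,46).

```bash
python3 - <<'E'
from h import *
f=manip.grab_frame("wrist"); g=f["image"].min(2)
# bright closed end
for t in (200,215,230,240):
    m=(g>t).astype(np.uint8); n,l,s,c=cv2.connectedComponentsWithStats(m); k=l[233,335]
    if k:
        cn=max(cv2.findContours((l==k).astype(np.uint8),0,1)[0],key=len); e=cv2.fitEllipse(cn); print(t,s[k],np.round(e[0],1),np.round(e[1],1),plane(f,e[0],.266).round(4))
print(manip.state()["tool_pos"].round(4))
E
```

```text
200 [ 283  143   91  124 5840] [327.8 212.4] [ 74.1 127. ] [0.5324 0.0476 0.266 ]
215 [ 295  190   79   77 4193] [333.8 228.1] [76.2 78.4] [0.5361 0.0377 0.266 ]
230 [ 296  192   77   74 3531] [333.8 228.5] [73.4 76.4] [0.5361 0.0374 0.266 ]
[0.5271 0.0349 0.3595]
```

servo_tool(
  moves=[
    [[2,8,30,0,0,0,85],[0,0,30,0,0,0,85],[0,0,30,0,0,0,85],[0,0,27,0,0,0,85],[0,0,0,0,0,0,85],[0,0,0,0,0,0,62],[0,0,0,0,0,0,40],[0,0,0,0,0,0,40],[0,0,0,0,0,0,40],[0,0,0,0,0,0,40]],
  ],
)

```text
time: 4.15
tool_pos: [0.5366, 0.0363, 0.2459]
tool_rot: [0.002, 0.707, 0.707, 0.001]
contact_force: [0.4, -1.1, 6.6]
gripper_width: 0.645
grasp_force: 62.4
```

servo_tool(
  moves=[
    [[0,0,-20,0,0,0,40],[0,0,-30,0,0,0,40],[0,0,-35,0,0,0,40],[0,0,-35,0,0,0,40],[21,-22,0,0,0,0,40],[21,-22,0,0,0,0,40],[21,-22,0,0,0,0,40],[21,-21,0,0,0,0,40],[0,0,0,0,0,0,40],[0,0,0,0,0,0,40]],
  ],
)

```text
time: 5.4
tool_pos: [0.4484, 0.1204, 0.3633]
tool_rot: [0.0, 0.707, 0.707, 0.0]
contact_force: [0.1, 0.6, -0.6]
gripper_width: 0.64
grasp_force: 63.2
```

```bash
python3 - <<'E'
from h import *
f=manip.grab_frame("wrist"); cv2.imwrite("pics/w2.png",f["image"]); st=manip.state(); print(st["joint_pos"].round(2),st["tool_pos"].round(4),st["tool_rot"].round(4),st["gripper_width"],st["contact_force"])
E
```

```text
[ 0.1  -0.38  1.76 -0.    1.76  0.1 ] [0.4485 0.1203 0.363 ] [2.000e-04 7.072e-01 7.070e-01 0.000e+00] 0.6366596509413104 [-0.70337092 -0.48461686 -0.04042783]
```

View pics/w2.png

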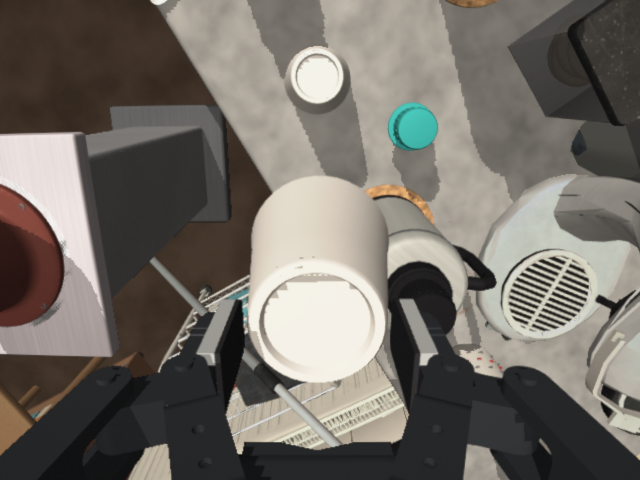

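The wrist view shows the held cup's closed end at about (318,322), cup_c's closed end at (318,76), the now uncovered black stopper at (424,297) and the turquoise cap at (413,126).

```bash
python3 - <<'E'
from h import *
f=manip.grab_frame("wrist"); g=f["image"].min(2)
print("held",plane(f,(318.5,322),.383).round(4))
for t in (200,215,230):
    m=(g>t).astype(np.uint8); n,l,s,c=cv2.connectedComponentsWithStats(m); k=l[78,318]
    if k:
        cn=max(cv2.findContours((l==k).astype(np.uint8),0,1)[0],key=len); e=cv2.fitEllipse(cn); print(t,s[k],np.round(e[0],1),np.round(e[1],1),plane(f,e[0],.092).round(4))
print("stopper",plane(f,(424,290),.225).round(4))
E
```

```text
held [0.4477 0.1221 0.383 ]
200 [ 291   48   52   55 1985] [316.3  74.6] [50.5 54.2] [0.4467 0.2191 0.092 ]
215 [ 292   48   51   54 1834] [316.5  74.8] [49.9 53.2] [0.4469 0.2189 0.092 ]
230 [ 292   49   50   53 1557] [316.6  75.1] [48.9 51.4] [0.4469 0.2186 0.092 ]
stopper [0.5288 0.0584 0.225 ]
```

servo_tool(
  moves=[
    [[24,0,0,0,0,0,40],[24,0,0,0,0,0,40],[24,0,0,0,0,0,40],[24,0,0,0,0,0,40],[0,0,45,0,0,0,40],[0,0,45,0,0,0,40],[0,0,45,0,0,0,40],[0,0,40,0,0,0,40],[0,0,20,0,0,0,40],[0,0,20,0,0,0,40],[0,0,0,0,0,0,40]],
  ],
)

```text
time: 6.88
tool_pos: [0.4477, 0.2163, 0.1467]
tool_rot: [-0.001, 0.707, 0.707, -0.001]
contact_force: [0.5, 0.1, -0.5]
gripper_width: 0.639
grasp_force: 63.2
```

```bash
python3 - <<'E'
from h import *
st=manip.state(); print(st["tool_pos"].round(4),st["contact_force"])
f=manip.grab_frame("top");cv2.imwrite("pics/t3.png",cv2.resize(f["image"][250:400,200:350],(600,600)))
E
```

```text
[0.4477 0.2163 0.1467] [ 0.51201032  0.08649408 -0.52885455]
```

View pics/t3.png

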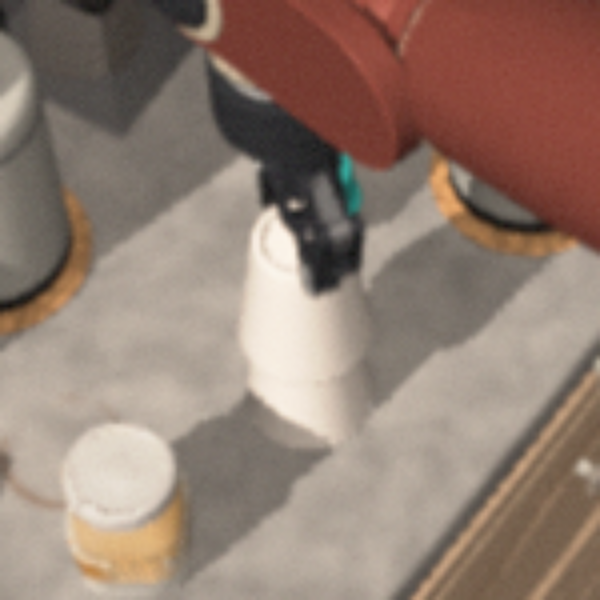

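The held cup is already partly over cup_c, with no contact force and the axes in line. I'll lower it the rest of the way.

servo_tool(
  moves=[
    [[0,0,12,0,0,0,40],[0,0,12,0,0,0,40],[0,0,10,0,0,0,40],[0,0,6,0,0,0,40],[0,0,4,0,0,0,40],[0,0,3,0,0,0,40],[0,0,0,0,0,0,40]],
  ],
)

```text
time: 7.8
tool_pos: [0.4482, 0.2173, 0.1021]
tool_rot: [-0.001, 0.707, 0.707, 0.0]
contact_force: [-3.6, 1.3, 6.9]
gripper_width: 0.639
grasp_force: 64.4
```

servo_tool(
  moves=[
    [[0,0,1,0,0,0,40],[0,0,0,0,0,0,65],[0,0,0,0,0,0,85],[0,0,0,0,0,0,85],[0,0,0,0,0,0,85],[0,0,-20,0,0,0,85],[0,0,-40,0,0,0,85],[0,0,-50,0,0,0,85],[0,0,-50,0,0,0,85],[0,0,-50,0,0,0,85],[0,0,-50,0,0,0,85]],
  ],
)

```text
time: 9.18
tool_pos: [0.448, 0.2165, 0.3613]
tool_rot: [0.0, 0.707, 0.707, 0.0]
contact_force: [0.4, -0.2, 0.3]
gripper_width: 0.997
grasp_force: 0.0
```

servo_tool(
  moves=[
    [[-30,14,0,0,0,0,85],[-30,14,0,0,0,0,85],[-30,14,0,0,0,0,85],[-30,14,0,0,0,0,85],[-30,15,0,0,0,0,85],[-30,16,0,0,0,0,85],[0,0,0,0,0,0,85],[0,0,0,0,0,0,85]],
  ],
)

```text
time: 10.18
tool_pos: [0.535, 0.037, 0.3595]
tool_rot: [-0.0, 0.707, 0.707, 0.0]
contact_force: [-0.4, 0.5, 0.5]
gripper_width: 0.996
grasp_force: 0.0
```

```bash
python3 - <<'E'
from h import *
f=manip.grab_frame("wrist"); g=f["image"]; st=manip.state(); print(st["tool_pos"].round(4),st["tool_rot"].round(4),st["ft_torque"].round(3))
t=manip.grab_frame("top"); c=cv2.resize(t["image"][250:400,200:350],(300,300))
o=cv2.copyMakeBorder(cv2.resize(g,(480,360)),0,0,0,300,0); o[:300,480:]=c
cv2.imwrite("pics/w4.png",o); cv2.imwrite("pics/w4raw.png",g)
E
```

```text
[0.5349 0.0373 0.3597] [-2.000e-04  7.068e-01  7.074e-01  1.000e-04] [-0.032  0.016 -0.02 ]
```

View pics/w4.png

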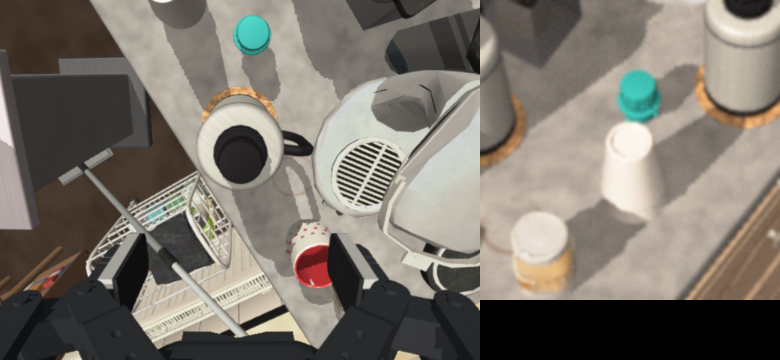

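The cups are nested and upright, seen as one tall cup near (632,170) in the inset. The stopper's top is at about (240,156) in the shrunk wrist view, which is (320,208) at full size.

```bash
python3 - <<'E'
from h import *
f=manip.grab_frame("wrist"); g=f["image"].max(2)
R0=g[150:260,265:380]
print(plane(f,(320,210),.225).round(4))
m=(g<70).astype(np.uint8); m[:, 358:]=0; n,l,s,c=cv2.connectedComponentsWithStats(m); k=l[210,320]; print(s[k],c[k])
ys,xs=np.where(l==k); x0,x1,y0,y1=xs.min(),xs.max(),ys.min(),ys.max()
# bottom edge of blob = stopper top edge (nearest the tool), top edge = neck far edge
print([ (y,xs[ys==y].min(),xs[ys==y].max()) for y in range(y0,y1+1,8)])
d=422*.022
for P in((.535,.037),(.535,.040),(.533,.038)):
    pt=[]
    for a in np.arange(0,2*np.pi,np.pi/2):
        p=np.array([P[0]+.022*np.cos(a),P[1]+.022*np.sin(a),.225]); q=Rc(f).T@(p-f["eye"]); pt.append(cv2.projectPoints(q[None],np.zeros(3),np.zeros(3),np.array(f["mtx"]),np.array(f["dist_coeffs"]))[0][0,0].round(0).tolist())
    print(P,pt)
E
```

```text
[0.5357 0.0396 0.225 ]
[ 285  168   71   77 4233] [320.26695015 205.68887314]
[(168, np.int64(316), np.int64(325)), (176, np.int64(298), np.int64(342)), (184, np.int64(291), np.int64(349)), (192, np.int64(288), np.int64(352)), (200, np.int64(286), np.int64(355)), (208, np.int64(285), np.int64(355)), (216, np.int64(287), np.int64(353)), (224, np.int64(292), np.int64(349)), (232, np.int64(296), np.int64(345)), (240, np.int64(304), np.int64(337))]
(0.535, 0.037) [[350.0, 214.0], [319.0, 183.0], [288.0, 213.0], [319.0, 243.0]]
(0.535, 0.04) [[350.0, 209.0], [319.0, 179.0], [288.0, 209.0], [319.0, 239.0]]
(0.533, 0.038) [[347.0, 212.0], [316.0, 181.0], [285.0, 212.0], [316.0, 242.0]]
```

servo_tool(
  moves=[
    [[0,0,40,0,0,0,85],[0,0,40,0,0,0,85],[0,0,40,0,0,0,85],[0,0,28,0,0,0,85],[0,0,0,0,0,0,60],[0,0,0,0,0,0,35],[0,0,0,0,0,0,35],[0,0,0,0,0,0,35],[0,0,0,0,0,0,35],[0,0,0,0,0,0,35]],
  ],
)

```text
time: 11.58
tool_pos: [0.5354, 0.0366, 0.2122]
tool_rot: [0.0, 0.707, 0.707, 0.0]
contact_force: [0.2, 0.2, 1.0]
gripper_width: 0.409
grasp_force: 0.6
```

```bash
python3 -c "
from h import *
s=manip.state();print(s['ft_torque'].round(3),s['contact_force'].round(1),s['joint_pos'].round(3),s['tool_rot'].round(4))"
```

```text
[-0.021  0.034 -0.025] [0.2 0.2 1. ] [-0.07  -0.156  1.826  0.     1.47  -0.07 ] [3.000e-04 7.071e-01 7.071e-01 3.000e-04]
```

servo_tool(
  moves=[
    [[0,0,0,0,0,-2,35],[0,0,0,0,0,-2,35],[0,0,0,0,0,-1,35],[0,0,0,0,0,0,35]],
  ],
)

```text
time: 12.08
tool_pos: [0.5353, 0.0367, 0.212]
tool_rot: [0.0, 0.675, 0.737, 0.0]
contact_force: [0.0, -0.0, 3.6]
gripper_width: 0.412
grasp_force: 1.5
```

```bash
python3 -c "
from h import *
s=manip.state();print(s['ft_torque'].round(3),s['contact_force'].round(1),s['joint_pos'].round(3),s['tool_rot'].round(4))"
```

```text
[ 0.003  0.004 -0.055] [ 0.  -0.   3.6] [-0.07  -0.155  1.826  0.     1.47  -0.158] [2.000e-04 6.755e-01 7.374e-01 2.000e-04]
```

The fingers closed to 35 mm, so they aren't on the 44 mm grip. I'll look before doing anything else.

servo_tool(
  moves=[
    [[0,0,0,0,0,2.5,60],[0,0,0,0,0,2.5,85],[0,0,0,0,0,0,85],[0,0,0,0,0,0,85],[0,0,-50,0,0,0,85],[0,0,-50,0,0,0,85],[0,0,-47,0,0,0,85],[0,0,0,0,0,0,85]],
  ],
)

```text
time: 13.08
tool_pos: [0.5369, 0.0366, 0.3645]
tool_rot: [0.004, 0.707, 0.707, 0.003]
contact_force: [-0.2, -0.2, 0.5]
gripper_width: 0.993
grasp_force: 0.0
```

```bash
python3 - <<'E'
from h import *
f=manip.grab_frame("wrist"); g=f["image"]; st=manip.state(); print(st["tool_pos"].round(4),st["tool_rot"].round(4))
t=manip.grab_frame("top")["image"]; s=manip.grab_frame("side")["image"]
G=lambda a:np.uint8(255*(a/255.)**.45)
a=cv2.resize(G(g[140:290,240:440]),(400,300),interpolation=2); b=cv2.resize(G(t[195:345,270:420]),(300,300),interpolation=2); c=cv2.resize(G(cv2.imread("pics/w4raw.png")[140:290,240:440]),(400,300),interpolation=2); d=cv2.resize(G(s[180:330,230:380]),(300,300),interpolation=2)
cv2.imwrite("pics/m5.png",np.vstack([np.hstack([a,b]),np.hstack([c,d])]))
E
```

```text
[0.536  0.0366 0.3612] [0.0017 0.7069 0.7073 0.0015]
```

View pics/m5.png

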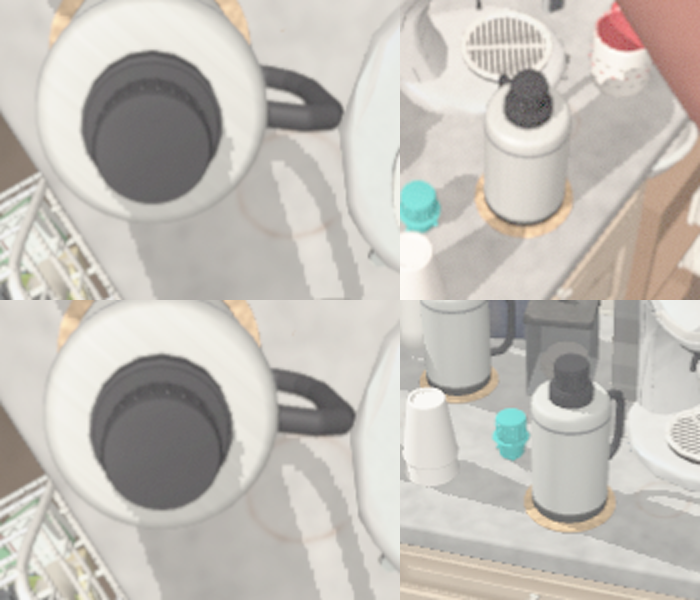

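The enhanced crops show the stopper still seated in the neck: (320,215) in the wrist view, (334,235) in the top view and (316,211) in the side view. I'll triangulate it to check its height.

```bash
python3 - <<'E'
from h import *
t=manip.grab_frame("top"); s=manip.grab_frame("side"); w=manip.grab_frame("wrist")
def tri(rs):
    A=np.zeros((3,3));b=np.zeros(3)
    for e,d in rs:
        d=d/np.linalg.norm(d);P=np.eye(3)-np.outer(d,d);A+=P;b+=P@e
    x=np.linalg.solve(A,b); return x.round(4),[round(np.linalg.norm(np.cross(x-e,d/np.linalg.norm(d))),4) for e,d in rs]
T,S,W=ray(t,(334,235)),ray(s,(316,211)),ray(w,(316.5,215))
print(tri([T,S]),tri([T,S,W]),tri([T,W]),manip.state()["gripper_width"],manip.tcp_to_tips)
E
```

```text
(array([0.5408, 0.0334, 0.2214]), [np.float64(0.0006), np.float64(0.0006)]) (array([0.5364, 0.0339, 0.224 ]), [np.float64(0.0018), np.float64(0.0039), np.float64(0.0044)]) (array([0.5324, 0.0378, 0.2317]), [np.float64(0.0001), np.float64(0.0001)]) 0.9954425091458162 0.014
```

servo_tool(
  moves=[
    [[-1,0,40,0,0,0,85],[0,0,40,0,0,0,85],[0,0,40,0,0,0,85],[0,0,30,0,0,0,85],[0,0,2,0,0,0,85],[0,0,0,0,0,0,65],[0,0,0,0,0,0,50],[0,0,0,0,0,0,50]],
  ],
)

```text
time: 14.38
tool_pos: [0.536, 0.0356, 0.2083]
tool_rot: [0.001, 0.707, 0.707, 0.001]
contact_force: [0.3, 0.6, -0.1]
gripper_width: 0.584
grasp_force: 0.0
```

servo_tool(
  moves=[
    [[0,0,0,0,0,0,40],[0,0,0,0,0,0,25],[0,0,0,0,0,0,25],[0,0,0,0,0,0,25]],
  ],
)

```text
time: 14.88
tool_pos: [0.5361, 0.0356, 0.2086]
tool_rot: [0.001, 0.707, 0.707, 0.001]
contact_force: [0.5, -0.1, 4.8]
gripper_width: 0.465
grasp_force: 59.6
```

```bash
python3 - <<'E'
from h import *
s=manip.state();print(s['ft_torque'].round(3),s['contact_force'].round(1),s['tool_pos'].round(4),s['gripper_width'],s['grasp_force'])
g=manip.grab_frame("wrist")["image"]; G=lambda a:np.uint8(255*(a/255.)**.45)
d=manip.grab_frame("side")["image"]
cv2.imwrite("pics/m6.png",np.hstack([cv2.resize(G(g),(480,360)),cv2.resize(G(d[170:290,250:350]),(300,360),interpolation=2)]))
E
```

```text
[ 0.055  0.142 -0.013] [ 0.5 -0.1  4.8] [0.5361 0.0356 0.2086] 0.4645982079232036 59.620288610458374
```

View pics/m6.png

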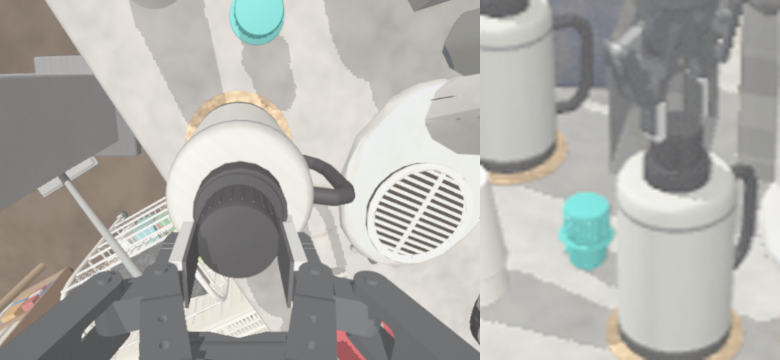

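The pads now grip the stopper, but at only 39.7 mm, and they look a little off-centre (toward the tool side). I'll work out the offset from this view.

```bash
python3 - <<'E'
from h import *
f=manip.grab_frame("wrist"); g=f["image"].max(2); st=manip.state()
for v in (.212,.219,.225):
  for uv in((317,318),(317,369)): print(v,uv,plane(f,uv,v).round(4))
def proj(p):
    q=Rc(f).T@(np.array(p)-f["eye"]); return cv2.projectPoints(q[None],np.zeros(3),np.zeros(3),np.array(f["mtx"]),np.array(f["dist_coeffs"]))[0][0,0].round(1)
x,y,z=st["tool_pos"]; print("centre",proj((x,y,.225)),"near",proj((x,y-.022,.225)),"far",proj((x,y+.022,.225)), "L/R",proj((x-.022,y,.225)),proj((x+.022,y,.225)))
E
```

```text
0.212 (317, 318) [0.5348 0.0298 0.212 ]
0.212 (317, 369) [0.5347 0.0055 0.212 ]
0.219 (317, 318) [0.5347 0.0338 0.219 ]
0.219 (317, 369) [0.5347 0.0106 0.219 ]
0.225 (317, 318) [0.5347 0.0371 0.225 ]
0.225 (317, 369) [0.5347 0.015  0.225 ]
centre [320.7 321.6] near [320.6 371.9] far [320.9 266.1] L/R [260.8 321.6] [380.6 321.4]
```

The stopper is centred, but the side view shows the pads overlapping only its top third. I'll open, go 9 mm lower and regrip.

servo_tool(
  moves=[
    [[0,0,0,0,0,0,60],[0,0,0,0,0,0,70],[0,0,0,0,0,0,70],[0,0,9,0,0,0,70],[0,0,0,0,0,0,50],[0,0,0,0,0,0,25],[0,0,0,0,0,0,25],[0,0,0,0,0,0,25],[0,0,0,0,0,0,25]],
  ],
)

```text
time: 16.15
tool_pos: [0.5353, 0.0356, 0.1978]
tool_rot: [0.0, 0.707, 0.707, 0.0]
contact_force: [1.0, 0.5, -0.5]
gripper_width: 0.493
grasp_force: 60.6
```

servo_tool(
  moves=[
    [[0,0,0,0,0,-2,25],[0,0,0,0,0,-2,25],[0,0,0,0,0,-2,25],[0,0,0,0,0,0,25]],
  ],
)

```text
time: 16.65
tool_pos: [0.5356, 0.0357, 0.1979]
tool_rot: [0.0, 0.669, 0.743, 0.001]
contact_force: [4.0, 0.5, -0.7]
gripper_width: 0.493
grasp_force: 60.7
```

```bash
cat > s.py <<'E'
from h import *
s=manip.state();q=s['tool_rot'];print(s['ft_torque'].round(3),s['contact_force'].round(1),s['tool_pos'].round(4),'yaw',np.degrees(2*np.arctan2(q[2],q[1])).round(2),s['joint_pos'][5].round(3),s['gripper_width'].round(3),round(s['grasp_force'],1))
E
python3 s.py
```

```text
Traceback (most recent call last):
  File "s.py", line 2, in <module>
    s=manip.state();q=s['tool_rot'];print(s['ft_torque'].round(3),s['contact_force'].round(1),s['tool_pos'].round(4),'yaw',np.degrees(2*np.arctan2(q[2],q[1])).round(2),s['joint_pos'][5].round(3),s['gripper_width'].round(3),round(s['grasp_force'],1))
                                                                                                                                                                                                   ^^^^^^^^^^^^^^^^^^^^^^^^
AttributeError: 'float' object has no attribute 'round'
```

```bash
sed -i "s/s\['gripper_width'\].round(3)/round(s['gripper_width'],3)/" s.py; python3 s.py
```

```text
[ 0.157 -0.795 -0.383] [ 4.   0.5 -0.7] [0.5356 0.0357 0.1979] yaw 96.0 -0.177 0.493 60.7
```

servo_tool(
  moves=[
    [[0,0,0,0,0,2,25],[0,0,0,0,0,2,25],[0,0,0,0,0,2,25],[0,0,0,0,0,2,25],[0,0,0,0,0,2,25],[0,0,0,0,0,2,25],[0,0,0,0,0,0,25]],
  ],
)

```text
time: 17.52
tool_pos: [0.5352, 0.0356, 0.1978]
tool_rot: [0.0, 0.743, 0.669, 0.0]
contact_force: [2.5, -0.7, 0.5]
gripper_width: 0.487
grasp_force: 60.8
```

```bash
python3 s.py
```

```text
[-0.241 -0.532  0.017] [ 2.5 -0.7  0.5] [0.5352 0.0356 0.1978] yaw 83.98 0.033 0.487 60.8
```

servo_tool(
  moves=[
    [[0,0,0,0,0,4,25],[0,0,0,0,0,4,25],[0,0,0,0,0,4,25]],
  ],
)

```text
time: 17.9
tool_pos: [0.5358, 0.0355, 0.1983]
tool_rot: [0.001, 0.81, 0.587, 0.001]
contact_force: [4.8, -1.7, 2.3]
gripper_width: 0.487
grasp_force: 60.8
```

```bash
python3 s.py; python3 - <<'E'
from h import *
E
```

```text
[-0.344 -0.82   0.077] [ 4.8 -1.7  2.3] [0.5358 0.0355 0.1983] yaw 71.88 0.244 0.487 60.8
```

servo_tool(
  moves=[
    [[0,0,-1,0,0,6,25],[0,0,-0.3,0,0,6,25],[0,0,-0.4,0,0,6,25],[0,0,-0.3,0,0,6,25],[0,0,-0.4,0,0,6,25],[0,0,-0.3,0,0,6,25],[0,0,0,0,0,0,25]],
  ],
)

```text
time: 18.77
tool_pos: [0.5359, 0.0354, 0.2011]
tool_rot: [0.001, 0.951, 0.309, 0.001]
contact_force: [4.1, -0.8, 1.5]
gripper_width: 0.487
grasp_force: 60.9
```

```bash
python3 s.py
```

```text
[-0.405 -0.916  0.091] [ 4.1 -0.8  1.5] [0.5359 0.0354 0.2011] yaw 36.02 0.87 0.487 60.9
```

servo_tool(
  moves=[
    [[0,0,-0.3,0,0,3,25],[0,0,-0.3,0,0,2,25],[0,0,0,0,0,0,25],[0,0,-3,0,0,0,25],[0,0,-3,0,0,0,25],[0,0,0,0,0,0,25]],
  ],
)

```text
time: 19.52
tool_pos: [0.535, 0.0359, 0.2067]
tool_rot: [-0.0, 0.964, 0.268, -0.0]
contact_force: [3.2, 0.0, -1.6]
gripper_width: 0.486
grasp_force: 61.2
```

```bash
python3 s.py
```

```text
[-0.133 -0.752 -0.039] [ 3.2  0.  -1.6] [0.535  0.0359 0.2067] yaw 31.04 0.957 0.486 61.2
```

servo_tool(
  moves=[
    [[0,0,-10,0,0,0,25],[0,0,-15,0,0,0,25],[0,0,-20,0,0,0,25],[0,0,-20,0,0,0,25],[0,0,0,0,0,0,25],[0,0,0,0,0,0,25],[-22,-14,0,0,0,0,25],[-30,-18,0,0,0,0,25],[-30,-18,0,0,0,0,25],[-30,-18,0,0,0,0,25],[0,0,0,0,0,0,25],[0,0,0,0,0,0,25]],
  ],
)

```text
time: 21.02
tool_pos: [0.4043, 0.0362, 0.2715]
tool_rot: [-0.0, 0.964, 0.267, -0.0]
contact_force: [-0.0, -0.0, -0.5]
gripper_width: 0.489
grasp_force: 62.5
```

servo_tool(
  moves=[
    [[0,0,0,0,0,0,25],[0,0,0,0,0,0,25],[0,0,0,0,0,0,25],[0,0,0,0,0,0,25]],
  ],
)

```text
time: 21.52
tool_pos: [0.4043, 0.0363, 0.2719]
tool_rot: [-0.0, 0.964, 0.267, -0.0]
contact_force: [-0.4, 0.1, -0.7]
gripper_width: 0.487
grasp_force: 62.5
```

```bash
python3 s.py; python3 - <<'E'
from h import *
G=lambda a:np.uint8(255*(a/255.)**.6)
d=manip.grab_frame("side")["image"]; t=manip.grab_frame("top")["image"]
cv2.imwrite("pics/e.png",np.hstack([cv2.resize(G(d[150:350,180:380]),(400,400)),cv2.resize(G(t[190:390,200:400]),(400,400))]))
E
```

```text
[ 0.049  0.014 -0.013] [-0.4  0.1 -0.7] [0.4043 0.0363 0.2719] yaw 31.01 0.935 0.487 62.5
```

View pics/e.png

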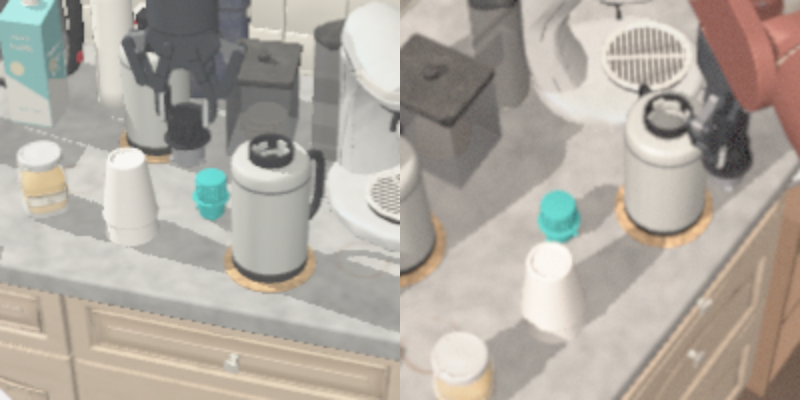

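The flask's mouth is open at about (271,150) in the left half. The stopper is in the gripper at (187,130), and the cups are nested upright at (131,195).

```bash
python3 -c "
from plant import manip
print(manip.job_done())"
```

```text
the job is handed in; nothing more can be done
None
```

The job is handed in, with no verdict shown: the near flask's cup is nested on the other cup, its stopper had a reverse thread (it loosened clockwise), and the gripper holds it about 13 cm to the side of the flask, above its mouth.

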